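# Aim the inspection camera and present the black power module to its lens

## Task

First set the inspection camera's head (the red ball knob is its handle) level and looking straight along the white line on its stand. Then take the black power module (not the gold one) up out of its yellow nest and show it to the camera: hold it upright in the air above the middle of the target disc, the middle of its heat sink level with the lens (160 mm above the bench), its three transistors facing the lens square on. Finish while holding it there still, in the gripper alone; leave the other things on the bench where they are and the camera aimed.

Things in the scene. Friction and masses are not known exactly. Their poses are not given: they have to be found in the camera images.
- stand: The inspection camera's stand, screwed to the bench: a grey plate 310 x 110 x 12 mm carrying a steel post (26 mm thick) with the camera head on top. Origin on the bench under the post's axis; its x axis points from the post along the white line to the target disc (the plate runs from x = -60 to +250 mm), z up. Swivel and tilt axes meet 160 mm above the origin.
- spot (a point): Centre of the target disc (white with a red ring, 48 mm across) on the stand's plate, 190 mm from the post's axis along the stand's x, 13.5 mm above the bench.
- swivel (a joint): Swivel of the camera head about the post's vertical axis, rad: 0 = looking along the white line, positive = turned left (anticlockwise from above). Stiff (about 0.12 N m), stays where it is left; stops at -1.2 and 1.2.
- tilt (a joint): Tilt of the camera head in its yoke, rad: 0 = level, positive = nose down (and knob raised). Turns about the head's own left-right axis. Stiff (about 0.15 N m), stays where it is left; stops at -0.4 and 0.8.
- lens (a point): Centre of the lens's front glass; on the head's forward axis, 62 mm ahead of the meeting point of the swivel and tilt axes. Its x axis is the viewing direction, y the head's left. The head is a grey box 75 x 50 x 44 mm with a black lens barrel 40 mm across.
- knob (a point): Centre of the red ball knob, 22 mm in diameter, for aiming the head: in the head's frame 75 mm behind and 50 mm above the meeting point of the axes, fixed on an upright steel rod 8 mm thick that comes from the back of the head. Can be pinched from above (best with the fingers on its left and right sides); the ball may turn between the fingers as the head is led round.
- module: The part to present, loose, 0.11 to 0.23 kg, 60 mm tall: a black heat sink 22 (x) x 46 (y) x 56 mm upright on a green board 40 x 46 x 4 mm. Origin at the centre of its underside, z up. The -x side has three grey transistors with copper tabs (out to 15 mm from the centre, 40 mm up), the +x side fins. Grip it from above across its plain ends (46 mm apart along y), near the top.
- module_mid (a point): Middle of the black module's heat sink, 32 mm above its underside.
- nest: The yellow-based nest in which the black module stands at the start, screwed to the bench: base 75 x 85 x 8 mm, on it a black open pocket 56 x 62 mm outside with 5 mm walls, its rim 22 mm and its inner floor 13 mm above the bench. Origin on the bench under its centre, x and y as the module's. The module lifts straight up out of it, with 3 mm of play each side.
- module2: The other power module, same shape but gold heat sink and blue board, standing in a second nest like the first; leave it. Origin at its underside's centre, axes as the black one's.
- meter: Yellow hand multimeter lying on the bench, 170 x 85 x 41 mm, loose; bystander. Origin at its underside's centre.
- screwdriver: Screwdriver lying on the bench, loose; bystander.
- brush: Small cleaning brush lying on the bench, loose; bystander.
- tray: Blue two-compartment parts tray 100 x 70 x 28 mm, loose; bystander. Origin at its underside's centre.
- reel: Empty orange reel, 64 mm across, 38 mm tall, standing on its flange, loose; bystander. Origin at its underside's centre.
- bottle: Small white bottle with a red cap, 40 mm across, 85 mm tall, loose; bystander. Origin at its underside's centre.
Things that resemble listed ones, but are neither listed nor needed, are in the scene too. Of the things shaped like the module, the black one is meant.

How it is judged:
By the outcome, as a careful person would: the job done as asked, in the order asked, and still so for the second after the job is handed in, while the arm keeps its last pose, push and grip.
It also fails if it takes over 51 s, if anything falls off the work surface, if the arm or the gripper's body presses on something with over 40 N, if the wrist force passes 120 N, or if a joint passes its speed limit or range.

## Robot

A 6-joint arm with a two-finger parallel gripper is mounted at the origin on the work surface. World frame = base frame: x ahead of the robot, y to its left, z up, the work surface at z = 0. Lengths are in m, angles in rad, forces in N, time in s.
With the tool pointing down it reaches from about 0.275 to 0.85 m from the base axis. Payload 5.2 kg.
Tool frame: the origin (TCP) lies midway between the tips of the shut fingers; the grasp point (between the pads) lies 19 mm behind it; x points along the fingers, y is the direction in which the jaws open and shut, and the axes are right-handed (so a half turn about x gives the same grasp; the last joint's range is limited). The gripper opens to 85 mm and grips with 20 to 120 N. Pads are 22 mm wide; open, the fingers measure 114 mm over their backs; the gripper's body (76 mm by 85 mm) begins 54 mm behind the grasp point. The pads swing forward as they close: fully open they stand 13 mm farther back than shut.
Start: joints at [1.031, 0.259, 1.535, -0, 1.348, -0.203], TCP at [0.182, 0.519, 0.231] pointing down, gripper open.
Joint ranges: [-3.14, 3.14], [-0.91, 2.08], [0.19, 2.58], [-1.22, 4.36], [0.22, 2.71], [-3.12, 3.12]. Speed limits (rad/s): [2.57, 2.57, 3.14, 3.14, 3.14, 3.14].

## Interface

Orientations are given as a unit quaternion [x, y, z, w].
In Python, from rig import * gives the robot as it stands.
- The arm moves only by the shell command python3 -m creep 'ROWS' [FORCE]. ROWS is JSON, one flat list of numbers, 7 for each row, row after row: the shift along the world's x, y, z in units of 30 mm (1.0 is 30 mm), then the turn, a rotation vector about the world's x, y, z in units of 8 degrees (1.0 is 8 degrees), then the opening in per cent of the stroke, from 0 (shut) to 100 (fully open). In form: [x, y, z, ax, ay, az, grip, x, y, z, ax, ay, az, grip, ...]. A call has 1 to 12 rows; each row is the pose to reach, as a shift and turn from the pose measured when the call began; what a row does not reach only later rows make up. A row lasts 1/10 s, in which the tool goes at most 50 mm and 8.59 degrees, less where a joint would pass 70% of its speed; a pose out of reach is approached as far as the arm can. A call with a gripper value outside its range is refused whole. The fingers move at their own pace and stop on an object; FORCE is the grip in N (left out, the last holds). Time passes only in rows, so rows that repeat a pose let the fingers close. It gives the time, the measured TCP pose, the force and the opening at its end, in the units of the state.
- get_state(): the state, without advancing time (a new reading comes with each control period).
- snapshot(name): name is "scene" or "top" or "wrist"; returns (picture, depth): 384x512x3 uint8, red, green, blue; 384x512 float32, m along the optical axis (not along the pixel's ray), 0 where there is no reading.
- get_calibration(name): a dict with "vertical_fov" (degrees; the focal length in pixels is half the picture's height over the tangent of half this angle, whatever the lens; pixels are square), "cx", "cy" (the principal point, pixels), "k1" (the pictures are not rectified: a ray, as slopes to the right and down, at radius r is drawn at 1 + k1 r^2 times it, then the intrinsics apply), "R" (3x3) and "t" (3): a world point X has camera coordinates R X + t; the wrist camera has in their place "tool_from_camera" (4x4, takes a point from camera to tool coordinates, whose origin is the TCP and whose axes are the tool frame's). Camera axes: x right, y down, z forward; pixel columns grow to the right and rows downward; lengths in m; the calibration is good to about 2 mm. A picture is of the moment at which its call begins: read the wrist's pose just before it. get_calibration takes no time and is no camera call.
- sign_off(): hands the job in, once; it reports no verdict.
The state is a dict: "time": time; "joint_positions": joint angles; "joint_velocities": joint speeds; "effort": joint torques, N m; "ee_pos": TCP position; "orientation": TCP orientation; "ft_force": force on the tool from outside, world axes, zero at the start; "torque": the same for the moment, N m; "finger_gap": opening from 0.0 (shut) to 1.0 (fully open).
Only numpy, scipy, OpenCV 4.12 (cv2) and the standard library are available. Lean on these libraries where they do the work, as an engineer would, in place of code of your own. Each camera call takes 0.05 s, during which the arm holds its last target.

## Working session

There is one attempt and no reset: what is moved stays moved. The work goes in short steps, Python scripts to look and compute and a shell command to move; the robot and the scene stay as the last step left them, time stands still between calls to the robot, and variables do not carry over. Pictures are saved under pics/ and viewed, and the job is handed in when it is done.

```bash
mkdir -p pics; ls; cat > h.py <<'E'
from rig import *
import numpy as np, cv2
from scipy.spatial.transform import Rotation as Rn
def snap(name,fn=None):
    s=get_state(); im,d=snapshot(name)
    np.savez('pics/%s.npz'%(fn or name),im=im,d=d,p=s['ee_pos'],q=s['orientation'])
    cv2.imwrite('pics/%s.png'%(fn or name),im[:,:,::-1]); return im,d,s
def cam(name,s=None):
    c=get_calibration(name); f=192/np.tan(np.radians(c['vertical_fov']/2))
    if 'R' in c:
        R=np.array(c['R']);t=np.array(c['t']); Rw=R.T; o=-R.T@t
    else:
        T=np.array(c['tool_from_camera']); Rt=Rn.from_quat(s['orientation']).as_matrix()
        Rw=Rt@T[:3,:3]; o=np.array(s['ee_pos'])+Rt@T[:3,3]
    return dict(f=f,cx=c['cx'],cy=c['cy'],k1=c['k1'],Rw=Rw,o=o)
def rays(C,uv):
    uv=np.atleast_2d(np.array(uv,float))
    K=np.array([[C['f'],0,C['cx']],[0,C['f'],C['cy']],[0,0,1]])
    n=cv2.undistortPoints(uv.reshape(-1,1,2),K,np.array([C['k1'],0,0,0,0.])).reshape(-1,2)
    return np.c_[n,np.ones(len(n))]@C['Rw'].T
def onplane(C,uv,z):
    r=rays(C,uv); return C['o']+r*((z-C['o'][2])/r[:,2])[:,None]
def at_depth(C,uv,d):
    r=rays(C,uv); return C['o']+r*np.atleast_1d(d)[:,None]
def cloud(C,d):
    v,u=np.mgrid[0:384,0:512]; r=rays(C,np.c_[u.ravel(),v.ravel()])
    P=C['o']+r*d.ravel()[:,None]; P[d.ravel()<=0]=np.nan
    return P.reshape(384,512,3)
def project(C,X):
    x=(np.atleast_2d(X)-C['o'])@C['Rw']; n=x[:,:2]/x[:,2:]; r2=(n**2).sum(1,keepdims=True)
    n=n*(1+C['k1']*r2); return n*C['f']+[C['cx'],C['cy']]
E
python3 - <<'E'
from h import *
for n in('scene','top','wrist'): snap(n,n+'0')
for n in('scene','top'):
    C=cam(n); print(n,C['o'].round(3),C['f'],C['k1'],C['Rw'].round(3).tolist())
s=get_state(); print(s['time'],s['ee_pos'],s['orientation'],s['finger_gap'],s['ft_force'])
E
```

```text
pics
scene [1.276 0.477 1.063] 464.44046218218074 -0.06785326727090511 [[-0.544, 0.605, -0.581], [0.839, 0.381, -0.389], [-0.014, -0.699, -0.715]]
top [ 0.358 -0.017  1.154] 351.59188260927846 -0.03409624642481422 [[-0.019, -0.985, 0.174], [-1.0, 0.019, -0.002], [-0.001, -0.174, -0.985]]
0.15 [0.18152799 0.51876207 0.23066784] [ 0.11802552  0.69728025 -0.11896061  0.69693516] 0.9964093159144025 [-0.1829509  -0.4178284   0.07949185]
```

View pics/scene0.png

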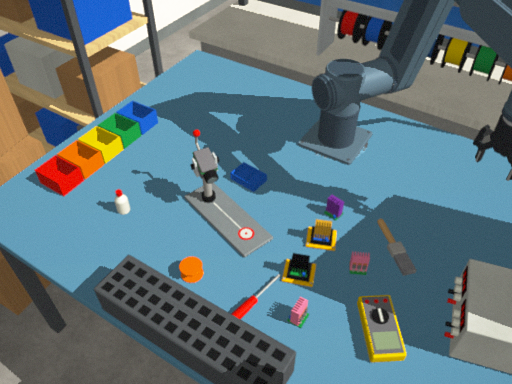

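View pics/top0.png

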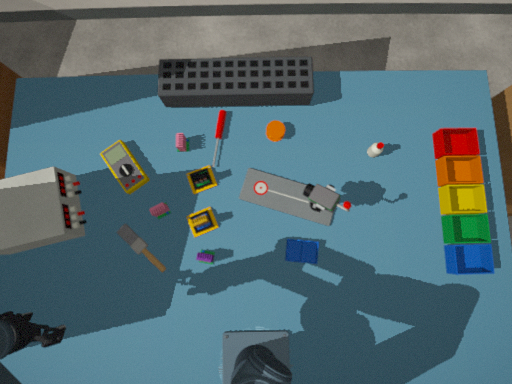

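View pics/wrist0.png

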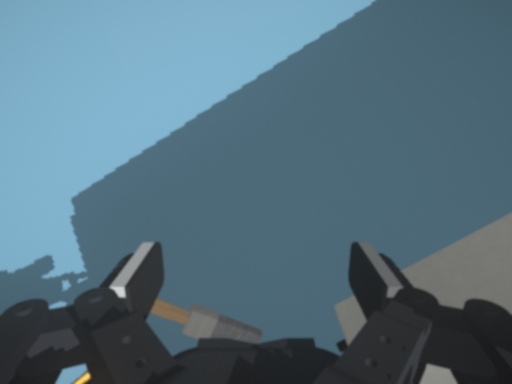

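The scene view shows the black module in its nest at scene (299,267), top (201,179). Things that could be mistaken for it are the gold one at scene (321,233), top (203,220), the pink ones at scene (300,312) and (360,262), and the purple one at (335,206). The red knob is at scene (197,133), top (347,206). The bottle's red cap at scene (119,193), top (380,146) could be taken for it. The disc is at scene (246,233), top (261,188).

```bash
python3 - <<'E'
from h import *
T=np.load('pics/top0.npz');S=np.load('pics/scene0.npz')
a=cv2.resize(T['im'][150:250,170:370],None,fx=4,fy=4,interpolation=cv2.INTER_CUBIC)
b=cv2.resize(S['im'][120:290,180:350],None,fx=3.5,fy=3.5,interpolation=cv2.INTER_CUBIC)
cv2.imwrite('pics/ct.png',a[:,:,::-1]);cv2.imwrite('pics/cs.png',b[:,:,::-1])
Ct=cam('top');Cs=cam('scene')
def reds(im):
    h=cv2.cvtColor(im,cv2.COLOR_RGB2HSV); return (((h[...,0]<6)|(h[...,0]>174))&(h[...,1]>150)&(h[...,2]>90)).astype(np.uint8)
for n,Z,C in(('top',T,Ct),('scene',S,Cs)):
    m=reds(Z['im']); k,l,st,ce=cv2.connectedComponentsWithStats(m)
    P=cloud(C,Z['d'])
    for i in range(1,k):
        if st[i,4]>8: print(n,st[i],ce[i].round(1),np.nanmedian(P[l==i],0).round(3))
E
```

```text
top [215 110  11  29 183] [220.2 123.5] [0.775 0.108 0.024]
top [ 433  128   47   31 1198] [455.4 141.7] [ 0.699 -0.69   0.02 ]
top [377 143   7   6  34] [379.9 145.4] [ 0.672 -0.405  0.084]
top [132 179   3   4   9] [132.9 180.7] [0.581 0.39  0.036]
top [254 181  14  14  38] [259.9 187.4] [ 0.557 -0.021  0.013]
top [ 73 182   7   4  20] [ 75.7 183.2] [0.577 0.577 0.04 ]
top [125 184   4   3   9] [126.7 184.9] [0.568 0.409 0.036]
top [343 201   8   8  45] [346.8 204.5] [ 0.467 -0.249  0.24 ]
top [ 78 211   7   4  19] [ 80.7 212.8] [0.479 0.554 0.038]
scene [341  11  17  24 276] [348.2  22.3] [-0.559 -0.227  0.172]
scene [193 130   7   7  42] [196.1 132.8] [ 0.471 -0.247  0.237]
scene [  35  155   49   41 1204] [ 59.3 174.9] [ 0.688 -0.689  0.032]
scene [116 190   6   7  33] [118.5 192.5] [ 0.675 -0.403  0.083]
scene [238 228  16  12  42] [245.  234.1] [ 0.559 -0.022  0.012]
scene [463 272   3   6   9] [464.  274.3] [0.444 0.554 0.111]
scene [232 295  26  24 252] [244.6 307.1] [0.77  0.114 0.023]
scene [374 299   5   4  14] [375.8 300.6] [0.581 0.389 0.036]
scene [383 299   5   4  14] [384.9 300.4] [0.567 0.409 0.035]
scene [448 298   8   6  33] [451.3 301. ] [0.481 0.555 0.038]
scene [365 300   4   3  12] [366.5 301. ] [0.595 0.37  0.036]
scene [461 312   3   6  10] [462.  314.5] [0.56  0.582 0.11 ]
scene [445 332   9   6  33] [448.1 334.8] [0.579 0.576 0.038]
```

View pics/ct.png

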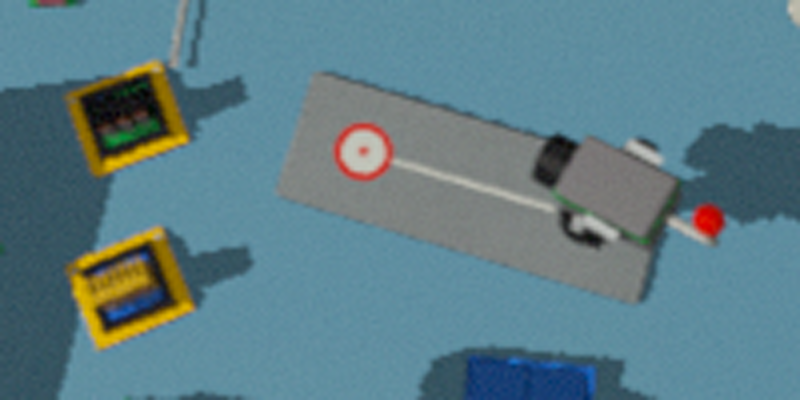

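View pics/cs.png

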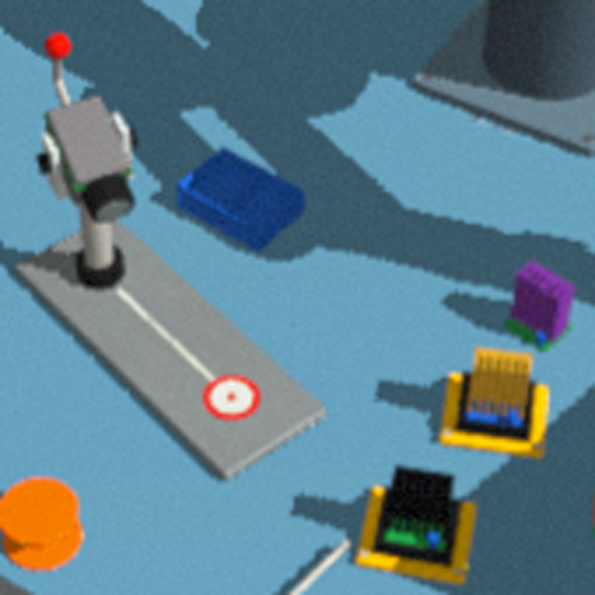

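```bash
cat > m1.py <<'E'
from h import *
T=np.load('pics/top0.npz');S=np.load('pics/scene0.npz')
Ct=cam('top');Cs=cam('scene')
im=T['im'];P=cloud(Ct,T['d'])
h=cv2.cvtColor(im,cv2.COLOR_RGB2HSV)
# plate corners/edges
win=np.zeros((384,512),bool);win[160:235,232:345]=1
m=win&((h[...,1]<60)|(P[...,2]>0.008))&(h[...,2]>60)
m=cv2.morphologyEx(m.astype(np.uint8),cv2.MORPH_OPEN,np.ones((3,3)))
k,l,st,ce=cv2.connectedComponentsWithStats(m);i=l[205,280];m=(l==i)
mm=m&(np.abs(P[...,2]-0.012)<0.006)
v,u=np.nonzero(mm);X=onplane(Ct,np.c_[u,v],0.012)[:,:2]
r=cv2.minAreaRect(X.astype(np.float32)*1000);print('rect',r,st[i]);print(cv2.boxPoints(r).round(1).tolist())
# ring centre
for n,Z,C,w in(('top',T,Ct,(254,181)),('scene',S,Cs,(236,224))):
    hh=cv2.cvtColor(Z['im'],cv2.COLOR_RGB2HSV)
    q=(((hh[...,0]<10)|(hh[...,0]>170))&(hh[...,1]>90)); a=np.zeros_like(q);a[w[1]-6:w[1]+24,w[0]-6:w[0]+24]=1
    v,u=np.nonzero(q&a); e=cv2.fitEllipse(cv2.convexHull(np.c_[u,v].astype(np.int32)));print(n,e,onplane(C,[e[0]],0.0135))
# white line
wl=win&(h[...,2]>175)&(h[...,1]<50);v,u=np.nonzero(wl);sel=(u>270)&(u<312)
L=onplane(Ct,np.c_[u,v][sel],0.013)[:,:2];vx,vy,x0,y0=cv2.fitLine(L.astype(np.float32),cv2.DIST_HUBER,0,1e-4,1e-4).ravel()
print('line',sel.sum(),np.degrees(np.arctan2(vy,vx)),x0,y0)
# knob triangulate
def red(im,w):
    hh=cv2.cvtColor(im,cv2.COLOR_RGB2HSV);q=(((hh[...,0]<8)|(hh[...,0]>172))&(hh[...,1]>120));a=np.zeros_like(q);a[w[1]-7:w[1]+8,w[0]-7:w[0]+8]=1
    v,u=np.nonzero(q&a);c,rr=cv2.minEnclosingCircle(np.c_[u,v].astype(np.float32));return [np.mean(u),np.mean(v)],c,rr
A=red(im,(347,205));B=red(S['im'],(196,133));print(A,B)
o1,o2=Ct['o'],Cs['o'];d1=rays(Ct,A[0])[0];d2=rays(Cs,B[0])[0]
s=np.linalg.lstsq(np.c_[d1,-d2],o2-o1,rcond=None)[0];print('knob',o1+s[0]*d1,o2+s[1]*d2)
# nest yellow
for c0 in((201,180),(203,221)):
    q=(h[...,0]>18)&(h[...,0]<32)&(h[...,1]>140)&(h[...,2]>60);a=np.zeros_like(q);a[c0[1]-18:c0[1]+18,c0[0]-20:c0[0]+20]=1
    q&=a; q&=(np.abs(P[...,2]-0.008)<0.006)
    v,u=np.nonzero(q);X=onplane(Ct,np.c_[u,v],0.008)[:,:2]*1000;r=cv2.minAreaRect(X.astype(np.float32));print('nest',r)
    a=np.zeros_like(q);a[c0[1]-18:c0[1]+18,c0[0]-20:c0[0]+20]=1
    q=a&(P[...,2]>0.06);print('top pts',q.sum(),np.nanmean(P[q],0))
    if q.sum()>5:
        print(cv2.minAreaRect((P[q][:,:2]*1000).astype(np.float32)))
E
python3 m1.py
```

```text
rect ((524.9590454101562, -114.19902038574219), (306.3411865234375, 110.4461441040039), 71.64459228515625) [ 239  168  106   58 3201]
[[424.29998779296875, -242.1999969482422], [529.0999755859375, -277.0], [625.5999755859375, 13.800000190734863], [520.7999877929688, 48.599998474121094]]
top ((260.388427734375, 187.49510192871094), (14.164224624633789, 14.960124015808105), 90.93101501464844) [[ 0.55528592 -0.02413254  0.0135    ]]
scene ((245.78196716308594, 233.11500549316406), (13.02363109588623, 16.471590042114258), 86.2939453125) [[ 0.55495069 -0.02448021  0.0135    ]]
line 30 71.92767 0.52522826 -0.115529835
([np.float64(346.6734693877551), np.float64(204.42857142857142)], (346.5, 204.5), 3.8079864978790283) ([np.float64(196.0909090909091), np.float64(132.63636363636363)], (196.26922607421875, 132.57691955566406), 3.6509101390838623)
knob [ 0.46742659 -0.24948334  0.2341776 ] [ 0.46740879 -0.24945208  0.23416757]
nest ((587.9537353515625, 171.31004333496094), (74.6523666381836, 83.605712890625), 20.089279174804688)
top pts 93 [0.58610893 0.16980106 0.0712695 ]
((587.8350830078125, 170.77203369140625), (21.978172302246094, 46.05838394165039), 21.002761840820312)
nest ((447.356201171875, 168.15423583984375), (73.26905822753906, 83.06175231933594), 21.859914779663086)
top pts 101 [0.44585155 0.1666787  0.07123165]
((446.8600158691406, 167.44134521484375), (22.292869567871094, 46.571617126464844), 22.400371551513672)
```

```bash
python3 - <<'E'
from h import *
c=get_calibration('wrist');print({k:np.round(v,4).tolist() for k,v in c.items()})
s=get_state();R=Rn.from_quat(s['orientation']).as_matrix();print(R.round(3));C=cam('wrist',s);print(C['o'],C['Rw'][:,2])
a=np.degrees(np.arctan2(R[1,1],R[0,1]));print('jaw yaw',a)
for n,y in(('head',57.8+90),('mod',20.5+90)):
    d=(y-a+90)%180-90;print(n,'turn',d,'units',d/8)
E
```

```text
{'vertical_fov': 62.381, 'cx': 255.7854, 'cy': 187.9204, 'k1': -0.0182, 'tool_from_camera': [[-0.0006, -0.2872, 0.9579, -0.1427], [1.0, 0.0003, 0.0008, -0.0], [-0.0005, 0.9579, 0.2872, -0.0729], [0.0, 0.0, 0.0, 1.0]]}
[[-0.001  0.33   0.944]
 [-0.001  0.944 -0.33 ]
 [-1.    -0.001 -0.   ]]
[0.1127801  0.54301501 0.37335068] [ 0.27064547 -0.09533899 -0.95794651]
jaw yaw 70.70635583248824
head turn 77.09364416751177 units 9.636705520938971
mod turn 39.79364416751176 units 4.97420552093897
```

```bash
python3 -m creep '[0,0,2.3,0,0,0,100, 8,-11.6,2.3,0,0,-6.3,100, 8,-11.6,2.3,0,0,-6.3,80, 8,-11.6,2.3,0,0,-6.3,60, 8,-11.6,2.3,0,0,-6.3,60, 8,-11.6,2.3,0,0,-6.3,60, 8,-11.6,2.3,0,0,-6.3,60, 8,-11.6,2.3,0,0,-6.3,60, 8,-11.6,2.3,0,0,-6.3,60, 8,-11.6,2.3,0,0,-6.3,60, 8,-11.6,2.3,0,0,-6.3,60, 8,-11.6,2.3,0,0,-6.3,60]'
python3 - <<'E'
from h import *
im,d,s=snap('wrist','w1');print(s['time'],s['ee_pos'],s['joint_positions'])
C=cam('wrist',s);p=project(C,[[.588,.171,.05],[.5551,-.0243,.0135],[.467,-.249,.234]]);print(p)
u,v=p[0].astype(int)
x0=min(max(u-70,0),372);y0=min(max(v-60,0),264)
cv2.imwrite('pics/w1c.png',cv2.resize(im[y0:y0+120,x0:x0+140],None,fx=5,fy=5,interpolation=cv2.INTER_CUBIC)[:,:,::-1])
E
```

```text
time: 1.35
ee_pos: [0.4213, 0.1707, 0.2993]
orientation: [0.404, 0.581, -0.405, 0.579]
ft_force: [-0.1, 0.2, -0.2]
finger_gap: 0.602
1.35 [0.4212738  0.17065464 0.29932754] [ 1.38150673e-01  4.45236219e-02  1.62537687e+00  6.08132074e-04
  1.47417176e+00 -2.14604134e-01]
[[375.9484307  197.77200675]
 [292.97376868 294.32338027]
 [162.19598329 556.20583674]]
```

View pics/w1.png

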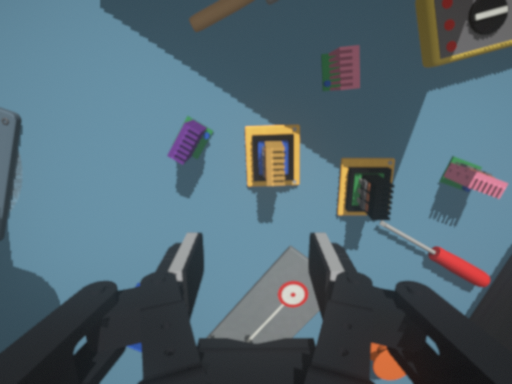

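View pics/w1c.png

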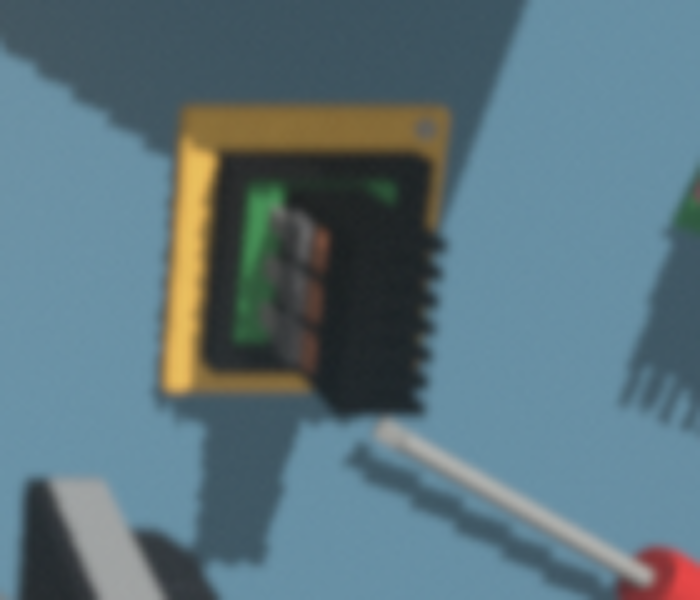

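The wrist view confirms the choice. The black module is at (365,190), with its three transistors and copper tabs on the side facing the robot, so its yaw is about 20.5°. The gold one is at (273,157). Next is the knob.

```bash
python3 -m creep '[1.5,-14,0,0,0,-6.5,60, 1.5,-14,0,0,0,-6.5,60, 1.5,-14,0,0,0,-6.5,60, 1.5,-14,0,0,0,-6.5,60, 1.5,-14,0,0,0,-6.5,60, 1.5,-14,0,0,0,-6.5,60, 1.5,-14,0,0,0,-6.5,60, 1.5,-14,0,0,0,-6.5,60, 1.5,-14,0,0,0,-6.5,60, 1.5,-14,0,0,0,-6.5,60, 1.5,-14,0,0,0,-6.5,60]'
cat > k.py <<'E'
from h import *
import sys
im,d,s=snap('wrist',sys.argv[1]);print(s['time'],s['ee_pos'],s['ft_force'],s['finger_gap'])
R=Rn.from_quat(s['orientation']).as_matrix();print('jaw yaw',np.degrees(np.arctan2(R[1,1],R[0,1])),'down',R[:,0])
C=cam('wrist',s);h=cv2.cvtColor(im,cv2.COLOR_RGB2HSV);q=(((h[...,0]<6)|(h[...,0]>174))&(h[...,1]>150)&(h[...,2]>80)).astype(np.uint8)
k,l,st,ce=cv2.connectedComponentsWithStats(q);P=cloud(C,d)
for i in range(1,k):
    if st[i,4]>40:
        v,u=np.nonzero(l==i);c,r=cv2.minEnclosingCircle(np.c_[u,v].astype(np.float32))
        print(st[i],c,r,np.nanmedian(P[l==i],0),onplane(C,[c],.234),'depth-from-size',.011*C['f']/r)
E
python3 k.py w2
```

```text
time: 2.5
ee_pos: [0.4661, -0.247, 0.299]
orientation: [0.617, 0.346, -0.617, 0.343]
ft_force: [-0.6, -0.1, -0.0]
finger_gap: 0.6
2.5 [ 0.46606871 -0.24697204  0.2990373 ] [-0.63082999 -0.14982495 -0.00398355] 0.6000984346856283
jaw yaw -31.645585518923955 down [-0.00193788  0.00384761 -0.99999072]
[465 175  19  16 222] (474.0, 181.5) 9.65670394897461 [ 0.67109569 -0.4035105   0.08458337] [[ 0.60140704 -0.3116383   0.234     ]] depth-from-size 0.36126492860592613
[245 193  27  28 569] (258.0, 206.5) 13.82941722869873 [ 0.46723237 -0.24759536  0.24054293] [[ 0.46610971 -0.24974431  0.234     ]] depth-from-size 0.2522614225171611
[ 475  269   37   75 1296] (507.0, 306.0) 37.2156867980957 [ 0.66282363 -0.62024582  0.02827696] [[ 0.5882361  -0.42141151  0.234     ]] depth-from-size 0.0937408056345043
```

View pics/w2.png

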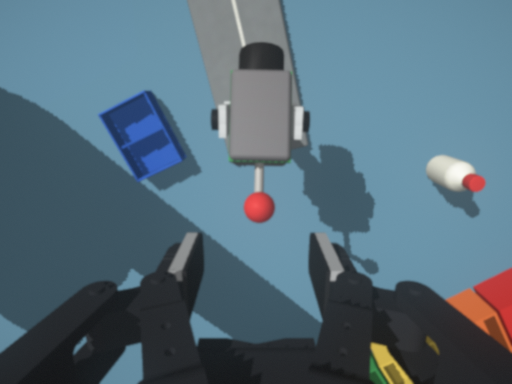

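The wrist view shows the knob at (258,206) between the fingers, with the rod and head ahead of it and the bottle cap far off at (474,181). I'll descend and pinch.

```bash
python3 -m creep '[0,-0.1,-1.2,0,0,0,60, 0,-0.1,-2.2,0,0,0,60, 0,-0.1,-2.8,0,0,0,60, 0,-0.1,-2.8,0,0,0,60, 0,-0.1,-2.8,0,0,0,0, 0,-0.1,-2.8,0,0,0,0, 0,-0.1,-2.8,0,0,0,0, 0,-0.1,-2.8,0,0,0,0, 0,-0.1,-2.8,0,0,0,0, 0,-0.1,-2.8,0,0,0,0]' 40; python3 k.py w3
```

```text
time: 3.55
ee_pos: [0.4664, -0.2503, 0.2162]
orientation: [0.617, 0.345, -0.617, 0.344]
ft_force: [-0.4, -1.4, 5.2]
finger_gap: 0.231
3.55 [ 0.46638152 -0.25033519  0.21622977] [-0.38038975 -1.40917979  5.17572243] 0.23060020438766887
jaw yaw -31.611014722510827 down [-2.82132066e-04  1.53934387e-03 -9.99998775e-01]
[ 235  244   43   46 1562] (255.5434112548828, 266.4115905761719) 23.1117000579834 [ 0.467925   -0.24844308  0.23910177] [[ 0.46609991 -0.25095909  0.234     ]] depth-from-size 0.15094642341076125
```

View pics/w3.png

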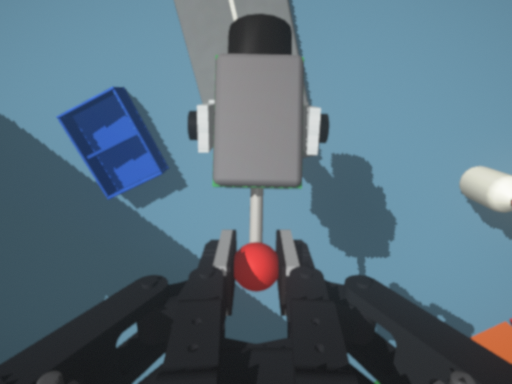

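```bash
python3 - <<'E'
from h import *
Z=np.load('pics/w1.npz');im=Z['im'];C=cam('wrist',dict(ee_pos=Z['p'],orientation=Z['q']))
h=cv2.cvtColor(im,cv2.COLOR_RGB2HSV)
q=(((h[...,0]<8)|(h[...,0]>172))&(h[...,1]>110));q[:275]=0;q[315:]=0;q[:,:270]=0;q[:,312:]=0
v,u=np.nonzero(q);e=cv2.fitEllipse(cv2.convexHull(np.c_[u,v].astype(np.int32)));print(e,onplane(C,[e[0]],.0135))
wl=(h[...,2]>150)&(h[...,1]<40);wl[:308]=0;wl[338:]=0;wl[:,:245]=0;wl[:,290:]=0
v,u=np.nonzero(wl);L=onplane(C,np.c_[u,v],.013)[:,:2];vx,vy,x0,y0=cv2.fitLine(L.astype(np.float32),cv2.DIST_HUBER,0,1e-4,1e-4).ravel();print(len(u),np.degrees(np.arctan2(vy,vx)),x0,y0)
# module top in w1 cloud
P=cloud(C,Z['d']);m=np.zeros((384,512),bool);m[150:225,335:400]=1
m&=(P[...,2]>.064)&(P[...,2]<.08);print(m.sum(),cv2.minAreaRect((P[m][:,:2]*1000).astype(np.float32)),np.median(P[m][:,2]))
# plate in w2/w3: line far
for n in('w2','w3'):
    Z=np.load(f'pics/{n}.npz');C=cam('wrist',dict(ee_pos=Z['p'],orientation=Z['q']));h=cv2.cvtColor(Z['im'],cv2.COLOR_RGB2HSV)
    wl=(h[...,2]>160)&(h[...,1]<40);wl[45 if n=='w2' else 18:]=0;wl[:,:215]=0;wl[:,260:]=0
    v,u=np.nonzero(wl)
    if len(u)>10:
        L=onplane(C,np.c_[u,v],.013)[:,:2];vx,vy,x0,y0=cv2.fitLine(L.astype(np.float32),cv2.DIST_HUBER,0,1e-4,1e-4).ravel();print(n,len(u),np.degrees(np.arctan2(vy,vx)),x0,y0)
    # head top plane
    P=cloud(C,Z['d']);b=np.zeros((384,512),bool);(b.__setitem__((slice(75,155),slice(238,284)),True) if n=='w2' else b.__setitem__((slice(65,175),slice(222,296)),True))
    X=P[b];X=X[~np.isnan(X).any(1)];c=X.mean(0);nn=np.linalg.svd(X-c,full_matrices=False)[2][2];nn*=np.sign(nn[2]);print('head top normal',nn,c,'tilt',np.arcsin(np.hypot(*nn[:2])),'az',np.degrees(np.arctan2(nn[1],nn[0])))
E
```

```text
((292.62060546875, 293.7812805175781), (25.920757293701172, 29.822711944580078), 85.3759994506836) [[ 0.55391155 -0.02331259  0.0135    ]]
164 71.75118 0.53341866 -0.08831322
697 ((586.8999633789062, 173.288818359375), (23.255901336669922, 45.98392868041992), 20.728622436523438) 0.07237399931359834
w2 227 72.302414 0.5295035 -0.10087152
head top normal [0.17834137 0.27912396 0.94354871] [ 0.49901733 -0.20024256  0.18115454] tilt 0.33761089324198296 az 57.42416781163138
w3 108 73.76084 0.5272976 -0.10789645
head top normal [0.16905355 0.26390246 0.94961908] [ 0.49886993 -0.20064161  0.18125787] tilt 0.3187781072039475 az 57.356739830610316
```

```bash
python3 -m creep '[0.03,-0.1,-0.08,0,0,0.22,0, 0.06,-0.2,-0.17,0,0,0.45,0, 0.08,-0.3,-0.26,0,0,0.67,0, 0.1,-0.41,-0.35,0,0,0.9,0, 0.13,-0.52,-0.44,0,0,1.12,0, 0.16,-0.63,-0.53,0,0,1.35,0, 0.18,-0.73,-0.62,0,0,1.57,0, 0.2,-0.83,-0.7,0,0,1.8,0, 0.2,-0.83,-0.7,0,0,1.8,0, 0.2,-0.83,-0.7,0,0,1.8,0]' 40; 
cat > hd.py <<'E'
from h import *
import sys
im,d,s=snap('wrist',sys.argv[1]);print(s['time'],s['ee_pos'],s['ft_force'],s['torque'],s['finger_gap'])
R=Rn.from_quat(s['orientation']).as_matrix();jy=np.degrees(np.arctan2(R[1,1],R[0,1]));print('jaw yaw',jy)
C=cam('wrist',s);h=cv2.cvtColor(im,cv2.COLOR_RGB2HSV);P=cloud(C,d)
# head top: grey pixels z .165-.2
g=(h[...,1]<50)&(P[...,2]>.168)&(P[...,2]<.205);g[240:]=0
k,l,st,ce=cv2.connectedComponentsWithStats(cv2.erode(g.astype(np.uint8),np.ones((3,3))));i=1+np.argmax(st[1:,4]);m=cv2.erode((l==i).astype(np.uint8),np.ones((5,5)))>0
X=P[m];c=X.mean(0);nn=np.linalg.svd(X-c,full_matrices=False)[2][2];nn*=np.sign(nn[2])
a=np.radians(71.8);f=np.array([np.cos(a),np.sin(a),0]);lft=np.array([-f[1],f[0],0])
print(st[i],'c',c,'normal fwd,left',nn@f,nn@lft,'tilt',np.arctan2(nn@f,nn[2]))
# yaw: rect of grey top projected on plane
v,u=np.nonzero(l==i);r=rays(C,np.c_[u,v]);Q=C['o']+r*(((c-C['o'])@nn)/(r@nn))[:,None]
rc=cv2.minAreaRect((Q[:,:2]*1000).astype(np.float32));b=cv2.boxPoints(rc);e=b[1]-b[0];e2=b[2]-b[1];e=e if np.hypot(*e)>np.hypot(*e2) else e2
print(rc,'yaw',np.degrees(np.arctan2(e[1],e[0]))%180)
rel=np.array(rc[0])/1000-[.4956,-.2046];print('centre rel post fwd,left',rel@f[:2],rel@lft[:2])
E
python3 hd.py w4
```

```text
time: 4.6
ee_pos: [0.4719, -0.2751, 0.1946]
orientation: [-0.569, -0.42, 0.569, -0.418]
ft_force: [-0.9, 0.1, -0.5]
finger_gap: 0.227
4.6 [ 0.47189567 -0.27509924  0.19463043] [-0.86107995  0.11874572 -0.54993503] [0.17886526 0.09440973 0.11952991] 0.22672452312640673
jaw yaw -17.26259354752147
[  208     0   108   168 16225] c [ 0.49608969 -0.20229477  0.18183694] normal fwd,left 0.01541441489624766 -0.0004567890301467096 tilt 0.015415026991457952
((495.89776611328125, -203.67807006835938), (75.2793197631836, 47.995994567871094), 71.16838836669922) yaw 71.16842
centre rel post fwd,left 0.0009688104232500464 5.081424564656504e-06
```

View pics/w4.png

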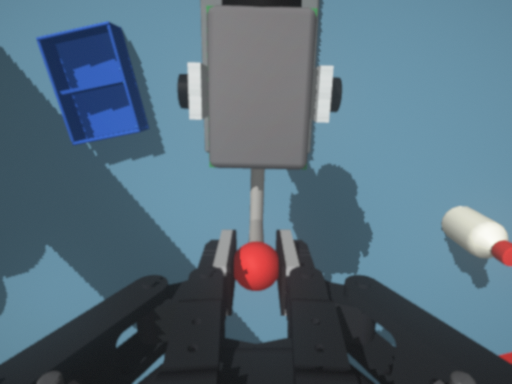

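```bash
python3 - <<'E'
from h import *
a=np.radians(71.8);f=np.array([np.cos(a),np.sin(a),0]);lft=np.array([-f[1],f[0],0])
for n in('w3','w4'):
    Z=np.load(f'pics/{n}.npz');C=cam('wrist',dict(ee_pos=Z['p'],orientation=Z['q']));P=cloud(C,Z['d'])
    m=(P[...,2]<.004)&(P[...,2]>-.02);X=P[m];print(len(X),np.nanmedian(X[:,2]))
    A=np.c_[X[:,:2],np.ones(len(X))];s=np.linalg.lstsq(A,X[:,2],rcond=None)[0];nn=np.r_[-s[:2],1];print('fwd,left',nn@f,nn@lft)
# head front edges lines in w4: left & right edge of grey box
Z=np.load('pics/w4.npz');C=cam('wrist',dict(ee_pos=Z['p'],orientation=Z['q']));im=Z['im']
g=cv2.cvtColor(im,cv2.COLOR_RGB2GRAY).astype(float);P=cloud(C,Z['d'])
top=(P[...,2]>.178)&(P[...,2]<.188)
for side in(0,1):
    pts=[]
    for r in list(range(15,62))+list(range(125,155)):
        c=np.nonzero(top[r,190:330])[0]+190
        # contiguous around 258
        x=258
        while top[r,x+(1 if side else -1)]: x+=1 if side else -1
        pts.append((x,r))
    L=onplane(C,pts,.182)[:,:2];vx,vy,*_=cv2.fitLine(L.astype(np.float32),cv2.DIST_HUBER,0,1e-4,1e-4).ravel();print('edge yaw',np.degrees(np.arctan2(vy,vx))%180,L.mean(0))
E
```

```text
125052 1.6586591610051604e-05
fwd,left -0.0009535200570631082 0.00022388827961139745
123424 -7.140204335703837e-06
fwd,left -0.0016732481891279607 -0.00033812506296356263
edge yaw 71.385155 [ 0.47634276 -0.19358671]
edge yaw 71.50359 [ 0.5173366  -0.20629953]
```

```bash
python3 -m creep '[0.01,-0.03,-0.05,0,0,0,0, 0.01,-0.03,-0.05,0,0,0,0, 0.01,-0.03,-0.05,0,0,0,0]' 40; python3 hd.py w5
```

```text
time: 4.95
ee_pos: [0.4722, -0.2763, 0.1933]
orientation: [-0.569, -0.42, 0.57, -0.418]
ft_force: [-1.4, -0.1, 2.5]
finger_gap: 0.227
4.95 [ 0.47216826 -0.27627996  0.19334543] [-1.37336607 -0.0984927   2.49025136] [-0.02237029  0.29533341  0.00199327] 0.22671648967926733
jaw yaw -17.275360724497663
[  205     0   110   167 16329] c [ 0.49647331 -0.20280437  0.18195339] normal fwd,left -0.004997324064670729 0.0007692688979473452 tilt -0.004997346343470459
((495.63629150390625, -204.55889892578125), (73.62933349609375, 48.004974365234375), 71.59315490722656) yaw 71.59315
centre rel post fwd,left 5.037997571071214e-05 -2.163861375187488e-05
```

```bash
python3 -m creep '[0,0,0,0,0,0,20, 0,0,0,0,0,0,40, 0,0,0,0,0,0,60, 0,0,0,0,0,0,60, 0,0,0.8,0,0,0,60, 0,0,2.3,0,0,0,60, 0,0,3.8,0,0,0,60, 0,0,5,0,0,0,60, 0,0,5,0,0,0,60, 0,0,5,0,0,0,60]'; python3 hd.py w6
```

```text
time: 6.0
ee_pos: [0.4725, -0.2764, 0.3439]
orientation: [-0.569, -0.419, 0.569, -0.419]
ft_force: [-0.6, -0.1, -0.2]
finger_gap: 0.601
6.0 [ 0.47247768 -0.2763763   0.34394907] [-0.55663257 -0.08004065 -0.21962229] [ 0.07275726  0.05095663 -0.02732257] 0.6012553468351948
jaw yaw -17.262206748249508
[ 230   20   55  112 5133] c [ 0.49763124 -0.19538575  0.1813852 ] normal fwd,left 0.03329084719539768 0.005022741442928151 tilt 0.03329741970084513
((499.0350036621094, -193.72586059570312), (96.17969512939453, 48.41885757446289), 71.65717315673828) yaw 71.65717
centre rel post fwd,left 0.011403000107359134 0.00013321596884294817
```

View pics/w6.png

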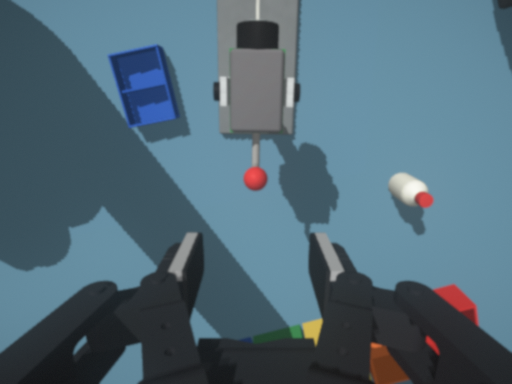

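```bash
python3 - <<'E'
from h import *
a=np.radians(71.8);f=np.array([np.cos(a),np.sin(a),0]);lft=np.array([-f[1],f[0],0])
Z=np.load('pics/w6.npz');C=cam('wrist',dict(ee_pos=Z['p'],orientation=Z['q']));P=cloud(C,Z['d'])
X=P[56:124,240:277].reshape(-1,3);X=X[~np.isnan(X).any(1)];A=np.c_[X[:,:2],np.ones(len(X))];s=np.linalg.lstsq(A,X[:,2],rcond=None)[0];nn=np.r_[-s[:2],1];print('head fwd,left',nn@f,nn@lft,np.std(X[:,2]-A@s))
X=P[0:125,219:228].reshape(-1,3);X=X[np.abs(X[:,2]-.012)<.004];A=np.c_[X[:,:2],np.ones(len(X))];s=np.linalg.lstsq(A,X[:,2],rcond=None)[0];nn=np.r_[-s[:2],1];print('plate',len(X),nn@f,nn@lft)
def edge(mask,rows,x0,step,z):
    pts=[]
    for r in rows:
        x=x0
        while 0<x<511 and mask[r,x+step]: x+=step
        pts.append((x+step*.5,r))
    L=onplane(C,pts,z)[:,:2];vx,vy,*_=cv2.fitLine(L.astype(np.float32),cv2.DIST_HUBER,0,1e-4,1e-4).ravel();return np.degrees(np.arctan2(vy,vx))%180,L.mean(0)
top=(P[...,2]>.174)&(P[...,2]<.19)
rows=list(range(56,74))+list(range(108,124))
print('head',edge(top,rows,258,-1,.182),edge(top,rows,258,1,.182))
pl=(P[...,2]>.006)
print('plate L',edge(pl,list(range(3,78))+list(range(104,128)),222,-1,.012),'R',edge(pl,list(range(3,78))+list(range(108,128)),293,1,.012))
h=cv2.cvtColor(Z['im'],cv2.COLOR_RGB2HSV);q=(((h[...,0]<6)|(h[...,0]>174))&(h[...,1]>130));q[:160]=0;q[195:]=0;q[:,:235]=0;q[:,275:]=0
v,u=np.nonzero(q);c,r=cv2.minEnclosingCircle(np.c_[u,v].astype(np.float32));K=onplane(C,[c],.21)[0];k=K-[.4956,-.2046,0];print('knob',K,'fwd,left',k@f,k@lft)
E
```

```text
head fwd,left -0.014864781971390113 0.002614671355697258 0.00074478637445114
plate 864 -0.0011024252928491561 0.015078460654850431
head (np.float32(71.463), array([ 0.47222515, -0.19586934])) (np.float32(73.10119), array([ 0.5177411 , -0.20998627]))
plate L (np.float32(71.9492), array([ 0.45677008, -0.14728156])) R (np.float32(72.1718), array([ 0.56219729, -0.17721698]))
knob [ 0.47163749 -0.2760787   0.21      ] fwd,left -0.07538709466087072 0.0004384190262448974
```

```bash
python3 -m creep '[3.8,14.9,0,0,0,-6.5,60, 3.8,14.9,0,0,0,-6.5,70, 3.8,14.9,0,0,0,-6.5,80, 3.8,14.9,0,0,0,-6.5,80, 3.8,14.9,0,0,0,-6.5,80, 3.8,14.9,0,0,0,-6.5,80, 3.8,14.9,-2,0,0,-6.5,80, 3.8,14.9,-4.5,0,0,-6.5,80, 3.8,14.9,-4.5,0,0,-6.5,80, 3.8,14.9,-4.5,0,0,-6.5,80, 3.8,14.9,-4.5,0,0,-6.5,80, 3.8,14.9,-4.5,0,0,-6.5,80]'
python3 - <<'E'
from h import *
im,d,s=snap('wrist','w7');print(s['time'],s['ee_pos'],s['joint_positions'])
R=Rn.from_quat(s['orientation']).as_matrix();print('jaw yaw',np.degrees(np.arctan2(R[1,1],R[0,1])),'down',R[:,0])
C=cam('wrist',s);P=cloud(C,d)
m=(P[...,2]>.062)&(P[...,2]<.082)&(np.hypot(P[...,0]-.588,P[...,1]-.172)<.04)
k,l,st,ce=cv2.connectedComponentsWithStats(m.astype(np.uint8));i=1+np.argmax(st[1:,4]);m=l==i
print(st[i],cv2.minAreaRect((P[m][:,:2]*1000).astype(np.float32)),np.median(P[m][:,2]))
t=m&(P[...,2]>.068)
v,u=np.nonzero(t);print(cv2.minAreaRect((onplane(C,np.c_[u,v],.073)[:,:2]*1000).astype(np.float32)))
E
```

```text
time: 7.25
ee_pos: [0.5824, 0.1741, 0.2006]
orientation: [-0.692, -0.13, 0.699, -0.127]
ft_force: [0.0, 0.8, 0.2]
finger_gap: 0.8
7.25 [0.58243973 0.17413282 0.20059774] [0.1044707  0.38893054 1.4261362  0.0047769  1.33759184 1.30852065]
jaw yaw -69.05370133689982 down [-0.01148735  0.00346858 -0.999928  ]
[ 235  158   53   28 1088] ((587.9259033203125, 172.20230102539062), (22.540809631347656, 46.00601577758789), 20.129552841186523) 0.0727522530467129
((588.5520629882812, 172.55276489257812), (22.61604881286621, 46.007232666015625), 21.07010841369629)
```

View pics/w7.png

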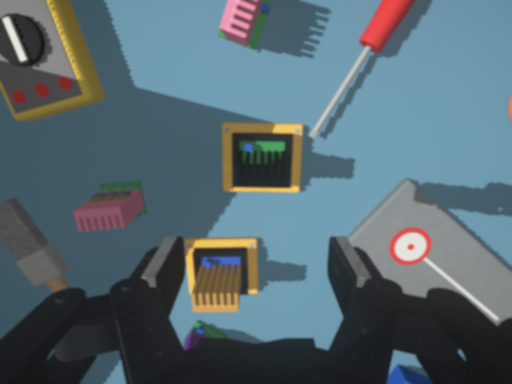

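The wrist view shows the black module's top at (262,172) in the nest, with the fingers on either side. The screwdriver tip at (315,135) is low and clear. I'll let the arm settle, then work out the descent.

```bash
python3 -m creep '[0,0,0,0,0,0,80]'
python3 - <<'E'
from h import *
s=get_state();R=Rn.from_quat(s['orientation']).as_matrix();print(s['ee_pos'],'jaw yaw',np.degrees(np.arctan2(R[1,1],R[0,1])),'down',R[:,0],s['joint_velocities'].round(3) if hasattr(s['joint_velocities'],'round') else s['joint_velocities'])
want=Rn.from_matrix(np.c_[[0,0,-1],[np.cos(a:=np.radians(-69.4)),np.sin(a),0],np.cross([0,0,-1],[np.cos(a),np.sin(a),0])])
print('turn units',np.degrees((want*Rn.from_matrix(R).inv()).as_rotvec())/8,'shift',(np.array([.588,.172,.043])-s['ee_pos'])/.03)
E
```

```text
time: 7.4
ee_pos: [0.5834, 0.1719, 0.2026]
orientation: [-0.692, -0.13, 0.698, -0.127]
ft_force: [0.5, -0.1, 0.5]
finger_gap: 0.799
[0.58335607 0.17192998 0.20263783] jaw yaw -69.08092048393776 down [-0.00892338  0.00193417 -0.99995832] [ 0.011  0.029  0.034  0.001 -0.002 -0.002]
turn units [-0.01403116 -0.06387102 -0.04002135] shift [ 1.54797644e-01  2.33399385e-03 -5.32126106e+00]
```

```bash
python3 -m creep '[0.15,0,-1.5,0,-0.06,-0.04,80, 0.15,0,-3,0,-0.06,-0.04,80, 0.15,0,-3.8,0,-0.06,-0.04,80, 0.15,0,-4.4,0,-0.06,-0.04,80, 0.15,0,-4.9,0,-0.06,-0.04,80, 0.15,0,-5.2,0,-0.06,-0.04,80, 0.15,0,-5.4,0,-0.06,-0.04,80, 0.15,0,-5.4,0,-0.06,-0.04,80]'
python3 - <<'E'
from h import *
im,d,s=snap('wrist','w8');print(s['time'],s['ee_pos'],s['ft_force'])
R=Rn.from_quat(s['orientation']).as_matrix();print('jaw yaw',np.degrees(np.arctan2(R[1,1],R[0,1])),'down',R[:,0])
E
```

```text
time: 8.2
ee_pos: [0.5878, 0.1713, 0.0406]
orientation: [-0.696, -0.127, 0.696, -0.125]
ft_force: [0.6, -0.7, 0.6]
finger_gap: 0.797
8.2 [0.58783208 0.17130228 0.04057718] [ 0.62019061 -0.68925537  0.56266656]
jaw yaw -69.44530063086093 down [-8.96854417e-04  1.83044652e-03 -9.99997923e-01]
```

View pics/w8.png

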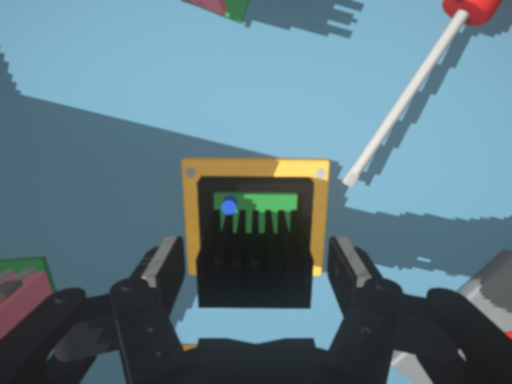

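The fingers straddle the module's plain ends at (200,285) and (312,285) and clear the nest. I'll close and lift straight up.

```bash
python3 -m creep '[0,0,0,0,0,0,30, 0,0,0,0,0,0,30, 0,0,0,0,0,0,30, 0,0,0,0,0,0,30, 0,0,0,0,0,0,30]' 60; python3 -m creep '[0,0,0.3,0,0,0,30, 0,0,0.7,0,0,0,30, 0,0,1.2,0,0,0,30, 0,0,2,0,0,0,30, 0,0,3,0,0,0,30, 0,0,4.2,0,0,0,30, 0,0,5.4,0,0,0,30, 0,0,5.4,0,0,0,30, 0,0,5.4,0,0,0,30]' 
python3 - <<'E'
from h import *
snap('scene','s1');im,d,s=snap('wrist','w9');print(s['time'],s['ee_pos'],s['ft_force'],s['finger_gap'])
Z=cv2.imread('pics/s1.png')[100:320,150:400];cv2.imwrite('pics/s1c.png',cv2.resize(Z,None,fx=2.6,fy=2.6,interpolation=cv2.INTER_CUBIC))
E
```

```text
time: 8.75
ee_pos: [0.5892, 0.1716, 0.0424]
orientation: [0.697, 0.127, -0.695, 0.126]
ft_force: [-0.4, 0.6, 6.2]
finger_gap: 0.528
time: 9.65
ee_pos: [0.5895, 0.1718, 0.206]
orientation: [0.698, 0.127, -0.694, 0.126]
ft_force: [-0.3, 0.3, -2.7]
finger_gap: 0.524
9.7 [0.58865743 0.17165954 0.20440775] [-0.58591587 -0.68841883 -1.32684787] 0.5306066995897564
```

View pics/s1c.png

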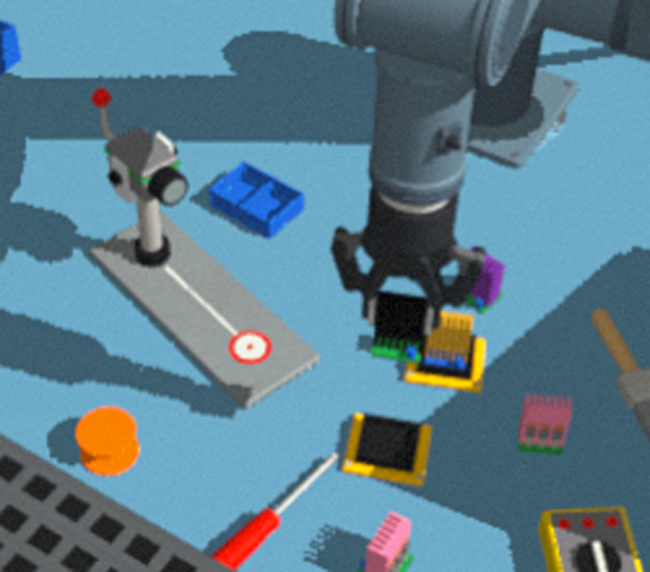

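View pics/w9.png

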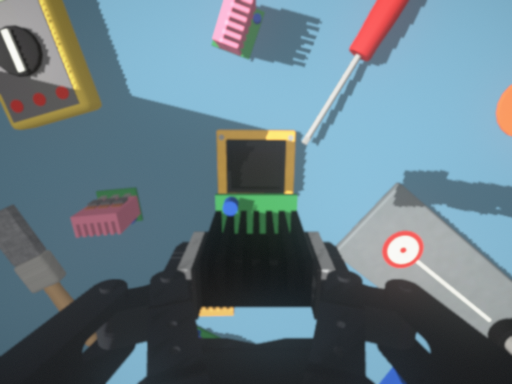

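The module is held: the nest is empty in s1c at (388,445) and the board hangs clear. Now to carry it above the disc and turn it to face the lens.

```bash
python3 -m creep '[-0.2,-1,0,0,0,0.9,30, -0.35,-2,0,0,0,1.8,30, -0.5,-3,0,0,0,2.7,30, -0.7,-4,-0.3,0,0,3.6,30, -0.85,-5,-0.7,0,0,4.5,30, -1,-5.8,-1.1,0,0,5.3,30, -1.1,-6.3,-1.4,0,0,6,30, -1.12,-6.53,-1.57,0,0,6.4,30, -1.12,-6.53,-1.57,0,0,6.4,30, -1.12,-6.53,-1.57,0,0,6.4,30, -1.12,-6.53,-1.57,0,0,6.4,30, -1.12,-6.53,-1.57,0,0,6.4,30]'
python3 - <<'E'
from h import *
snap('top','t2');snap('scene','s2');im,d,s=snap('wrist','w10');print(s['time'],s['ee_pos'],s['ft_force'],s['finger_gap'])
R=Rn.from_quat(s['orientation']).as_matrix();print('jaw yaw',np.degrees(np.arctan2(R[1,1],R[0,1])),'down',R[:,0])
Z=cv2.imread('pics/s2.png')[110:270,170:330];T=cv2.imread('pics/t2.png')[140:260,220:380]
cv2.imwrite('pics/s2c.png',cv2.resize(Z,None,fx=3.7,fy=3.7,interpolation=cv2.INTER_CUBIC));cv2.imwrite('pics/t2c.png',cv2.resize(T,None,fx=4.5,fy=4.5,interpolation=cv2.INTER_CUBIC))
E
```

```text
time: 10.95
ee_pos: [0.5548, -0.0237, 0.1565]
orientation: [0.573, 0.415, -0.573, 0.414]
ft_force: [0.8, -0.1, -0.9]
finger_gap: 0.528
11.05 [ 0.55477302 -0.02377858  0.15657354] [-0.12981714 -0.34998193 -2.50515775] 0.525980537613953
jaw yaw -18.196250245752232 down [-8.48974349e-04  1.43112721e-03 -9.99998616e-01]
```

View pics/s2c.png

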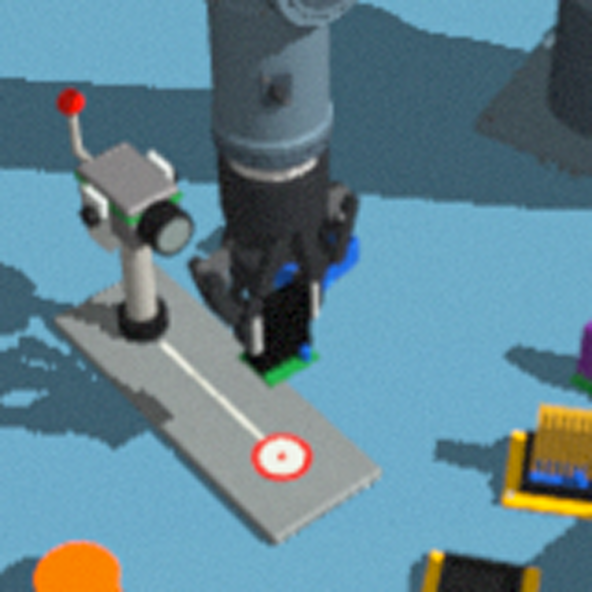

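View pics/t2c.png

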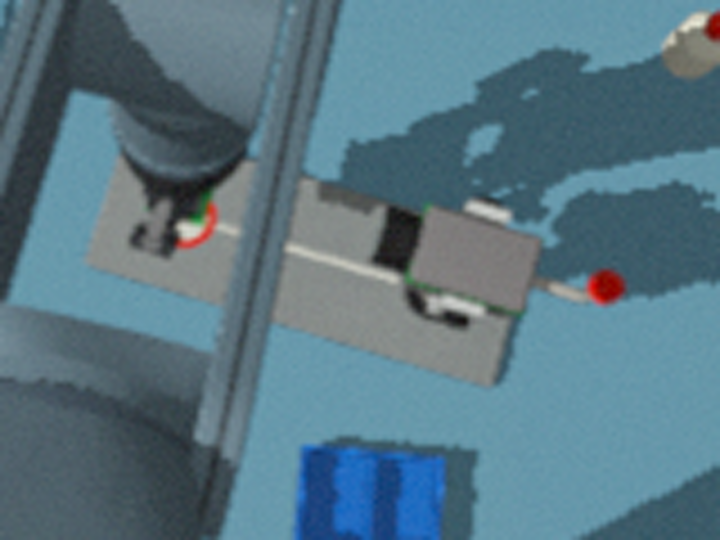

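View pics/w10.png

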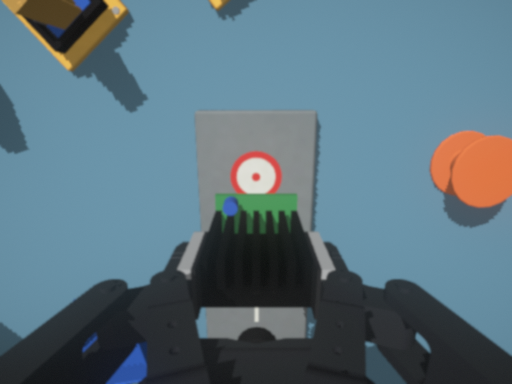

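```bash
cat > fin.py <<'E'
from h import *
import sys
wn,sn,tn=sys.argv[1:4]
a=np.radians(71.8);f=np.array([np.cos(a),np.sin(a),0]);lft=np.array([-f[1],f[0],0])
post=np.array([.4956,-.2046,0])
def S(X): X=np.asarray(X)-post; return np.stack([X@f,X@lft,X[...,2]],-1)*1000
Z=np.load(f'pics/{wn}.npz');C=cam('wrist',dict(ee_pos=Z['p'],orientation=Z['q']));P=cloud(C,Z['d']);im=Z['im']
h=cv2.cvtColor(im,cv2.COLOR_RGB2HSV)
g=(h[...,0]>45)&(h[...,0]<85)&(h[...,1]>100);g[:185]=0;g[235:]=0;g[:,:205]=0;g[:,305:]=0
X=S(P[g]);zb=np.nanmedian(X[:,2]);print('board z (want 132)',zb,'npx',g.sum())
v,u=np.nonzero(g);Q=S(onplane(C,np.c_[u,v],zb/1000));print('board fwd max(want 190+20)',np.percentile(Q[:,0],99.5),'left min/max(want +-23)',Q[:,1].min(),Q[:,1].max())
# front edge of board
pts=[]
for c in range(222,292):
    r=np.nonzero(g[:,c])[0]
    if len(r): pts.append((c,r[0]-.5))
L=onplane(C,pts,zb/1000);vx,vy,*_=cv2.fitLine(L[:,:2].astype(np.float32),cv2.DIST_HUBER,0,1e-4,1e-4).ravel();print('board edge yaw (want -18.2)',np.degrees(np.arctan(vy/vx)),'fwd',np.median(S(L)[:,0]))
t=np.zeros_like(g);t[255:300,215:300]=1;t&=(P[...,2]>.17)&(P[...,2]<.2)
X=S(P[t]);print('top z(want 188)',len(X),np.median(X[:,2]))
if len(X)>50:
    A=np.c_[X[:,:2],np.ones(len(X))];print('top slope fwd,left',np.linalg.lstsq(A,X[:,2],rcond=None)[0][:2], 'rect',cv2.minAreaRect(X[:,:2].astype(np.float32)))
# disc
q=(((h[...,0]<8)|(h[...,0]>172))&(h[...,1]>110));q[:140]=0;q[193:]=0;q[:,:220]=0;q[:,290:]=0
v,u=np.nonzero(q);
if len(u)>20:
    e=cv2.fitEllipse(np.c_[u,v][[i for i in range(len(u))]].astype(np.int32)); hull=cv2.convexHull(np.c_[u,v].astype(np.int32)).reshape(-1,2); hull=hull[hull[:,1]<188]; L=S(onplane(C,hull,.0135)); A=np.c_[2*L[:,:2],np.ones(len(L))];o=np.linalg.lstsq(A,(L[:,:2]**2).sum(1),rcond=None)[0];print('disc centre (190,0)',o[:2])
# scene & top
for n,nm in(('scene',sn),('top',tn)):
    Z=np.load(f'pics/{nm}.npz');C=cam(n);P=cloud(C,Z['d']);h=cv2.cvtColor(Z['im'],cv2.COLOR_RGB2HSV);Y=S(P)
    m=(np.abs(Y[...,0]+0)<33)&(np.abs(Y[...,1])<20)&(Y[...,2]>172)&(Y[...,2]<195)
    X=Y[m];A=np.c_[X[:,:2],np.ones(len(X))];s=np.linalg.lstsq(A,X[:,2],rcond=None)[0];print(n,'head top tilt fwd,left',len(X),-s[:2],'z',X[:,2].mean())
    m=(np.abs(Y[...,0]+0)<60)&(np.abs(Y[...,1])<28)&(Y[...,2]>172)&(Y[...,2]<195)
    g=(h[...,0]>45)&(h[...,0]<85)&(h[...,1]>90)&(np.abs(Y[...,0]-190)<35)&(np.abs(Y[...,1])<40)&(Y[...,2]>100)
    if g.sum()>5: X=Y[g];print(n,'board',g.sum(),X.min(0),X.max(0),np.median(X,0))
    q=(((h[...,0]<8)|(h[...,0]>172))&(h[...,1]>120))&(Y[...,2]>190)&(Y[...,2]<240)&(Y[...,0]<-50)&(Y[...,0]>-110);v,u=np.nonzero(q);print('knob px',u.mean(),v.mean());
    if n=='scene': o2,d2=C['o'],rays(C,[[u.mean(),v.mean()]])[0]
    else:
        o1,d1=C['o'],rays(C,[[u.mean(),v.mean()]])[0];s=np.linalg.lstsq(np.c_[d1,-d2],o2-o1,rcond=None)[0];print('knob stand frame (want -75,0,210)',S(o1+s[0]*d1),S(o2+s[1]*d2))
E
python3 fin.py w10 s2 t2
```

```text
board z (want 132) 131.08989087652552 npx 1685
board fwd max(want 190+20) 208.95982478541293 left min/max(want +-23) -22.436929882379193 22.571938884261794
board edge yaw (want -18.2) -18.147789 fwd 209.23763435475246
top z(want 188) 3383 186.6988902797612
top slope fwd,left [0.13611677 0.02276095] rect ((190.983154296875, -0.3241443634033203), (20.198318481445312, 38.498565673828125), 1.0928689241409302)
disc centre (190,0) [189.35614276   0.36829015]
scene head top tilt fwd,left 203 [-0.00628903 -0.0164661 ] z 180.7120600034173
scene board 92 [172.70853797 -24.08060076 123.57526778] [211.27773977  21.17067572 188.12299552] [200.94238003  -6.6358153  131.16747212]
knob px 188.66666666666666 137.0
top head top tilt fwd,left 331 [-0.01365898 -0.0055513 ] z 181.72420028826159
top board 15 [167.33302149   1.63448088 126.69087646] [178.8000606   30.5475681  298.43137373] [173.88196803  18.23473174 144.03188756]
knob px 354.1777777777778 203.15555555555557
knob stand frame (want -75,0,210) [-74.73257667  -1.02794749 211.15271837] [-74.48851371  -0.75750261 211.04369843]
```

```bash
cat > tl.py <<'E'
from h import *
import sys
a=np.radians(71.8);f=np.array([np.cos(a),np.sin(a),0]);lft=np.array([-f[1],f[0],0]);post=np.array([.4956,-.2046,0])
def S(X): X=np.asarray(X)-post; return np.stack([X@f,X@lft,X[...,2]],-1)*1000
Z=np.load(f'pics/{sys.argv[1]}.npz');C=cam('wrist',dict(ee_pos=Z['p'],orientation=Z['q']));P=cloud(C,Z['d']);Y=S(P);im=Z['im']
for c in (250,258,266,274): print(c,[(r,im[r,c].max(),*Y[r,c].round(0).astype(int)) for r in range(196,312,6) if not np.isnan(Y[r,c]).any()])
cv2.imwrite('pics/wc.png',cv2.resize(im[180:320,190:330],None,fx=4,fy=4,interpolation=cv2.INTER_CUBIC)[:,:,::-1])
E
python3 tl.py w10
```

```text
250 [(196, np.uint8(149), np.int64(208), np.int64(3), np.int64(130)), (202, np.uint8(152), np.int64(205), np.int64(3), np.int64(131)), (208, np.uint8(150), np.int64(201), np.int64(3), np.int64(131)), (214, np.uint8(129), np.int64(198), np.int64(3), np.int64(131)), (220, np.uint8(89), np.int64(194), np.int64(3), np.int64(131)), (226, np.uint8(87), np.int64(190), np.int64(3), np.int64(130)), (232, np.uint8(82), np.int64(186), np.int64(3), np.int64(131)), (238, np.uint8(30), np.int64(186), np.int64(3), np.int64(139)), (244, np.uint8(24), np.int64(186), np.int64(3), np.int64(146)), (250, np.uint8(23), np.int64(186), np.int64(3), np.int64(153)), (256, np.uint8(21), np.int64(186), np.int64(3), np.int64(159)), (262, np.uint8(19), np.int64(186), np.int64(3), np.int64(165)), (268, np.uint8(19), np.int64(186), np.int64(3), np.int64(171)), (274, np.uint8(18), np.int64(186), np.int64(3), np.int64(174)), (280, np.uint8(19), np.int64(186), np.int64(3), np.int64(180)), (286, np.uint8(22), np.int64(186), np.int64(2), np.int64(183)), (292, np.uint8(28), np.int64(185), np.int64(2), np.int64(186)), (29
[... 3417 characters left out ...]
(26), np.int64(200), np.int64(-8), np.int64(180)), (256, np.uint8(24), np.int64(200), np.int64(-7), np.int64(184)), (262, np.uint8(25), np.int64(199), np.int64(-7), np.int64(187)), (268, np.uint8(25), np.int64(197), np.int64(-7), np.int64(188)), (274, np.uint8(25), np.int64(194), np.int64(-7), np.int64(187)), (280, np.uint8(24), np.int64(191), np.int64(-7), np.int64(187)), (286, np.uint8(25), np.int64(188), np.int64(-7), np.int64(188)), (292, np.uint8(28), np.int64(185), np.int64(-7), np.int64(186)), (298, np.uint8(28), np.int64(182), np.int64(-7), np.int64(187)), (304, np.uint8(29), np.int64(179), np.int64(-8), np.int64(187)), (310, np.uint8(133), np.int64(41), np.int64(-19), np.int64(12))]
```

View pics/wc.png

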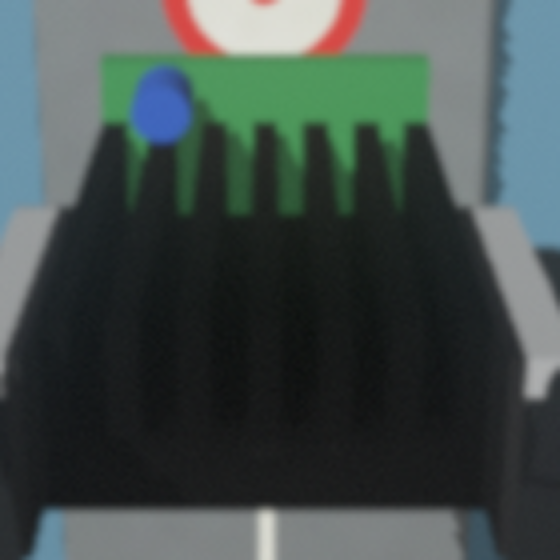

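The module hangs upright: its fin face sits at 200 mm over its full height and its top is level. It is centred over the disc within about 1 mm but about 1 mm low, so I'll trim that and hold.

```bash
python3 -m creep '[0,0,0.03,0,0,0,30, 0,0,0.03,0,0,0,30, 0,0,0.03,0,0,0,30, 0,0,0.03,0,0,0,30, 0,0,0.03,0,0,0,30, 0,0,0.03,0,0,0,30, 0,0,0.03,0,0,0,30, 0,0,0.03,0,0,0,30]'
python3 - <<'E'
from h import *
snap('top','t3');snap('scene','s3');im,d,s=snap('wrist','w11');print(s['time'],s['ee_pos'],s['ft_force'],s['finger_gap'],np.abs(s['joint_velocities']).max())
E
python3 fin.py w11 s3 t3
```

```text
time: 11.9
ee_pos: [0.5548, -0.0239, 0.1575]
orientation: [0.573, 0.415, -0.573, 0.414]
ft_force: [0.8, -0.5, -2.6]
finger_gap: 0.528
12.0 [ 0.55475919 -0.02389028  0.15746029] [-0.12853097 -0.05802657 -1.32123956] 0.5289241319147165 0.0018494012019048688
board z (want 132) 131.9739379259888 npx 1676
board fwd max(want 190+20) 208.84822615010256 left min/max(want +-23) -22.437363733418724 22.55025432902344
board edge yaw (want -18.2) -18.147556 fwd 209.12594700886598
top z(want 188) 3430 187.5568030782753
top slope fwd,left [0.15114924 0.02580354] rect ((190.89805603027344, -0.4114418029785156), (38.49061584472656, 19.875173568725586), 89.34242248535156)
disc centre (190,0) [189.36784379   0.31568363]
scene head top tilt fwd,left 202 [-0.01591536 -0.01010432] z 180.85898714756505
scene board 97 [168.30151778 -24.69498624 126.65186645] [211.44887213  23.48625004 189.2302719 ] [200.14670713  -7.21730338 132.89049845]
knob px 188.66666666666666 137.0
top head top tilt fwd,left 330 [-0.01691039 -0.00044888] z 181.5822957674392
top board 16 [167.23667309   2.02283008 129.17417515] [176.88989042  30.99617433 308.84544079] [173.899183    17.89575999 154.25585315]
knob px 354.1777777777778 203.15555555555557
knob stand frame (want -75,0,210) [-74.73257667  -1.02794749 211.15271837] [-74.48851371  -0.75750261 211.04369843]
```

View pics/s3.png

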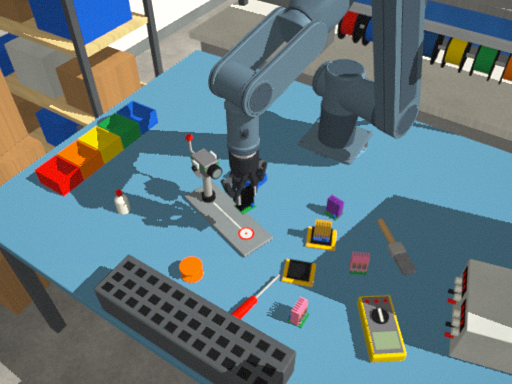

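The module is steady and on target in this view, with the bystanders where they were. Handing in.

```bash
python3 -c "
from rig import *
print(sign_off())"
```

```text
the job is handed in; nothing more can be done
None
```

I set the camera head level and looking along the white line, using its red knob. I then lifted the black module out of its nest and handed in at about 12 s, with the gripper alone holding it still above the disc.

**Module:**
- It is within about 1 mm sideways of the disc's middle, and its heat-sink middle is at about 160 mm.
- It is upright, with the transistors facing the lens to within about 0.1°, going by the board edge. They point away from the wrist camera in the last pictures, so I took their side from the pick-up view.
- One automatic check of the module's top gave a slope of 0.15. Point readings showed the fin face vertical and the top flat, so I put that down to the fit also picking up the gaps between the fins.

**Camera head:**
- **Swivel:** it is on the line within about 1°.
- **Tilt:** the readings disagree slightly. The head's top face gave about -0.006 to -0.017 rad (nose slightly up). The knob's height gave about +0.01 rad. I left it, as it was within about 1° of level.

In the last pictures I saw no change in the gold module or the other things on the bench. The forces I read stayed around 6 N or less.

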